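Clear the hob into the fitted holders

TASK

Clear the glass hob before cooking: put the tin, the round spice jar, the square spice jar and the hob scraper each into the wooden holder beside the hob that is made for its shape and size (the scraper lying flat along its tray, either way round), so that each sits fully down in its well. Keep the tin and both jars upright all the time, and leave the espresso cup and the coffee packet where they stand.

Things in the scene. Friction and masses are not known exactly. Their poses are not given: they have to be found in the camera images.
- tin: small closed food tin, an upright cylinder 57 mm across and 72 mm high, standing on the hob at the start; it belongs in wide_dish. Origin: centre of the underside, z up. The hob's glass lies 5 mm above the worktop.
- round_jar: tall round spice jar, upright: clear body 45 mm across and 104 mm high, under a fixed dark red screw cap 46 mm across that reaches to 126 mm; standing on the hob at the start; it belongs in small_dish. Origin: centre of the underside, z up.
- square_jar: square spice jar, upright; clear body 38 x 38 mm and 70 mm high, under a fixed press-on lid 40 x 40 mm that reaches to 91 mm; standing on the hob at the start; it belongs in square_dish. Origin: centre of the underside, x and y normal to its flat sides, z up.
- scraper: flat red blade scraper for the glass hob, 133 mm long (along x), 14 mm thick, lying on the hob at the start; it belongs in long_tray. It tapers from a 42 mm wide blade end to 20 mm at the tail of the grip, and is 33 mm wide at mid-length, where it balances. Origin: mid-length on the underside; x along its length towards the blade, z up.
- wide_dish: the larger round wooden dish, fixed on the worktop beside the hob: 95 mm across outside, well 71 mm across, floor 5 mm above its underside, rim 14 mm above its underside. Origin: centre of the underside (on the worktop, z = 0), z up.
- small_dish: the smaller round wooden dish, fixed on the worktop: 72 mm across outside, well 56 mm across, floor 5 mm and rim 14 mm above its underside. Origin: centre of the underside (z = 0), z up.
- square_dish: square wooden dish, fixed on the worktop: 71 x 71 mm outside, well 51 x 51 mm, floor 5 mm and rim 14 mm above its underside. Origin: centre of the underside (z = 0), x and y normal to its sides, z up.
- long_tray: oblong wooden tray, fixed on the worktop: 164 x 74 mm outside, well 148 mm (along x) x 58 mm (along y), floor 5 mm and rim 14 mm above its underside; the rim has a 70 mm gap in the middle of each long side that leaves room for fingers. Origin: centre of the underside (z = 0), x along its length, z up.
- espresso_cup: bystander: small dark and cream espresso cup with a handle, 60 x 84 mm, 53 mm high, near the back left of the hob; to be left alone. Origin: centre of the underside.
- coffee_pack: bystander: yellow and brown paper packet of coffee, 74 x 89 mm, 134 mm high, standing to the right of the hob; to be left alone. Origin: centre of the underside.

How it is judged:
By the outcome, as a careful person would: the job done as asked, in the order asked, and still so for the second after the job is handed in, with the robot touching nothing.
It also fails if it takes over 115 s, if anything falls off the work surface, if the arm or the gripper's body presses on something with over 40 N, if the wrist force passes 120 N, or if a joint passes its speed limit or range.

ROBOT

A 7-joint arm with a two-finger parallel gripper is mounted at the origin on a cart in front of the work surface, level with it; the furniture and walls round the work are solid. World frame = base frame: x ahead of the robot, y to its left, z up, the work surface at z = 0. Lengths are in m, angles in rad, forces in N, time in s.
With the tool pointing down it reaches from about 0.35 to 0.775 m from the base axis. Payload 3.1 kg.
Tool frame: the origin (TCP) lies on the centre line of the jaws, within the pads' length; the fingertips stand 17 mm ahead of it and the grasp point (between the pads) lies 2 mm behind it (r.tip_extent is the distance from the TCP to the fingertips, in m); z points along the fingers, y is the line along which they close (so a half turn about z gives the same grasp; the last joint's range is limited). The gripper opens to 85 mm and grips with 20 to 120 N. Pads are 22 mm wide; open, the fingers measure 114 mm over their backs; the gripper's body (76 mm by 85 mm) begins 54 mm behind the grasp point. The pads swing forward as they close: fully open they stand 13 mm farther back than shut.
Start: joints at [1.121, 0.311, 0.014, 1.512, -0.004, 1.319, -0.027], TCP at [0.218, -0.505, 0.248] pointing down, gripper open.
Joint ranges: [-2.7, 2.7], [-0.3, 1.91], [-1.27, 1.3], [0.12, 2.57], [-1.44, 4.58], [0.2, 2.03], [-3.05, 3.05]. Speed limits (rad/s): [2.79, 2.79, 3.14, 3.14, 3.14, 3.14, 3.14].

INTERFACE

Orientations are given as a unit quaternion [w, x, y, z].
In Python, from station import status, grab_frame, calibration, job, r gives the robot as it stands.
- The arm moves only by the tool arm_command, never from a script. Its argument "motion" is a list of rows, each a list of 3 entries, a list of its own where there are three numbers: the turn, a rotation vector about the tool's x, y, z each as a share of 180 degrees, from -1 to 1, then the shift along the tool's x, y, z each as a share of 0.15 m, from -1 to 1, then the opening, from -1 (shut) to 1 (fully open). A call has exactly 10 rows; each row shifts and turns the commanded pose from where the row before left it, along the tool's axes as they then stand; what a row does not reach is not made up. A row lasts 1/12 s, in which the tool goes at most 41.7 mm and 7.16 degrees, less where a joint would pass 70% of its speed; a pose out of reach is approached as far as the arm can. A call with a number of a shift or a turn outside -1 to 1 is refused whole. A call with a gripper value outside its range is refused whole. The fingers move at their own pace and stop on an object; "squeeze" is the grip in N (left out, the last holds). Time passes only in rows, so rows that do not move let the fingers close, or fill a call up. It gives the time, the measured TCP pose, the force, the opening and the grip force at its end, in the units of the state.
- status.get_state(): the state, without advancing time (a new reading comes with each control period).
- grab_frame(name): name is "side" or "top" or "wrist"; returns the picture (420x560x3 uint8, red, green, blue); there is no depth.
- calibration(name): a dict with "fovy" (degrees; the focal length in pixels is half the picture's height over the tangent of half this angle, whatever the lens; pixels are square), "cx", "cy" (the principal point, pixels), "eye" and "orientation" of the camera in the world. Camera axes: x right, y up, looking along -z (the intrinsics and any distortion apply to the point x, -y, -z); pixel columns grow to the right and rows downward; lengths in m; the calibration is good to about 2 mm. A picture is of the moment at which its call begins: read the wrist's pose just before it. calibration takes no time and is no camera call; for the wrist camera it gives the pose at the moment of the call.
- job.close_job(): hands the job in; it is judged then, once.
The state is a dict: "time": time; "joints": joint angles; "joint_velocities": joint speeds; "joint_torque": joint torques, N m; "ee_pos": TCP position; "eef_rot": TCP orientation; "ft_force": force on the tool from outside, world axes, zero at the start; "moment": the same for the moment, N m; "gripper_width": finger opening in m; "grip_force": force on a finger pad.
Only numpy, scipy, OpenCV 4.12 (cv2) and the standard library are available. Lean on these libraries where they do the work, as an engineer would, in place of code of your own. Each camera call takes 0.05 s, during which the arm holds its last target. There are 200 camera calls.

## Working session

There is one attempt and no reset: what is moved stays moved. The work goes in short steps, Python scripts to look and compute and a tool call to move; the robot and the scene stay as the last step left them, time stands still between calls to the robot, and variables do not carry over. Pictures are saved under pics/ and viewed, at most 17 in all, crops included, and the job is handed in when it is done.

Besides the shell and the picture viewer there is one more tool, called after "Emit:" by a JSON object that holds its "api" and its "payload", one argument or row to a line. arm_command: Moves the arm, as the interface text tells. Its arguments: {"type":"object","properties":{"motion":{"type":"array","items":{"type":"array"}},"squeeze":{"type":"number"}},"required":["motion"]}

```bash
ls; mkdir -p pics; python3 - <<'E'
from station import status, grab_frame, calibration, job, r
import cv2
print(status.get_state())
for n in("side","top","wrist"):
    print(n,calibration(n)); cv2.imwrite(f"pics/{n}0.png",grab_frame(n)[:,:,::-1])
E
```

```text
pics
{'time': 0.0, 'joints': array([ 1.12128897,  0.31174364,  0.01398358,  1.51306421, -0.00442732,
        1.31919313, -0.02715789]), 'joint_velocities': array([ 0.00108734, -0.00106812,  0.00194851,  0.0002673 ,  0.00053231,
        0.00013044,  0.00121995]), 'joint_torque': array([-1.01793692e-04, -3.79911482e+01,  1.45799615e-01, -2.30587721e+01,
        1.20835201e-02,  1.36741714e-02, -1.04144669e-05]), 'ee_pos': array([ 0.21787917, -0.50425064,  0.24720824]), 'eef_rot': array([-1.15667910e-03,  9.79270725e-01,  2.02552301e-01, -2.74053932e-04]), 'ft_force': array([ 0.4365193 , -0.16023709, -0.67643569]), 'moment': array([-0.05772786,  0.02470241,  0.01357884]), 'grip_force': 0.0, 'gripper_width': 0.0851457899994}
side {'fovy': 48.218135232399824, 'cx': 276.976436862709, 'cy': 209.8531205468127, 'eye': array([0.08516967, 0.84857139, 0.53072213]), 'orientation': array([-0.20245214, -0.1400432 ,  0.52632807,  0.81386718])}
top {'fovy': 44.36274199860323, 'cx': 282.491449258071, 'cy': 210.94170142510347, 'eye': array([-0.11210575, -0.30542132,  1.57356787]), 'orientation': array([ 0.76701583,  0.18545201, -0.13792205, -0.59855808])}
wrist {'fovy': 58.08175608796692, 'cx': 277.63172660309687, 'cy': 211.70606133224905, 'eye': array([ 0.2946754 , -0.47039795,  0.37292286]), 'orientation': array([ 0.8246498 , -0.13561127,  0.08972046, -0.54176796])}
```

View pics/side0.png

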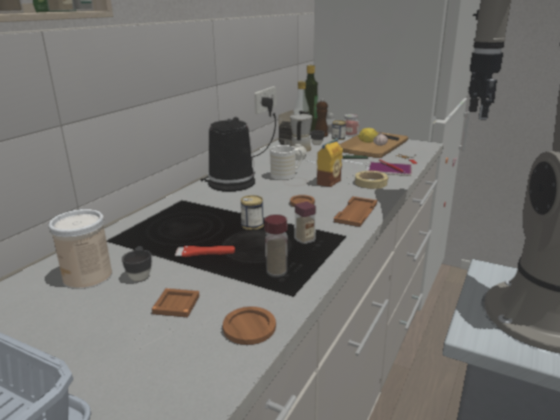

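View pics/top0.png

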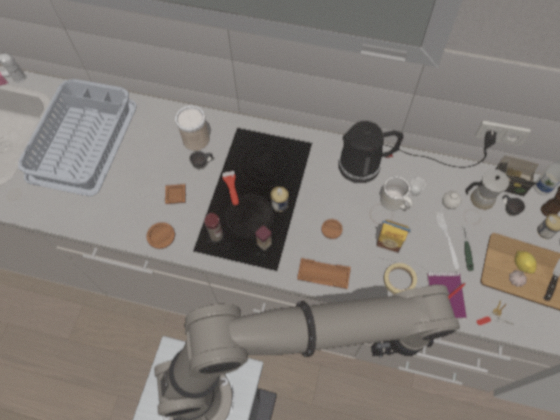

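The side view shows the tin (252,212), round jar (276,245), square jar (305,222), scraper (205,251), square dish (176,301), wide dish (249,324), small dish (302,201) and tray (356,210). The top view shows the same things at (279,199), (214,227), (264,238), (231,187), (176,194), (161,236), (332,229) and (324,273).

```bash
cat > h.py <<'E'
import numpy as np, cv2
from scipy.spatial.transform import Rotation as R
from station import status, grab_frame, calibration, job, r
def rot(q): return R.from_quat([q[1],q[2],q[3],q[0]])
def ray(c,u,v):
    f=210/np.tan(np.radians(c["fovy"])/2)
    d=rot(c["orientation"]).apply([(u-c["cx"])/f,-(v-c["cy"])/f,-1]); return np.array(c["eye"]),d/np.linalg.norm(d)
def plane(c,u,v,z):
    e,d=ray(c,u,v); return e+d*(z-e[2])/d[2]
def tri(*obs):
    A=np.zeros((3,3));b=np.zeros(3);L=[]
    for c,u,v in obs:
        e,d=ray(c,u,v);P=np.eye(3)-np.outer(d,d);A+=P;b+=P@e;L.append((e,d))
    x=np.linalg.solve(A,b); return x,[np.linalg.norm(np.cross(x-e,d)) for e,d in L]
def proj(c,p):
    f=210/np.tan(np.radians(c["fovy"])/2)
    q=rot(c["orientation"]).inv().apply(np.array(p)-c["eye"]); return c["cx"]-f*q[0]/q[2], c["cy"]+f*q[1]/q[2]
def poly(c,cnt,z): return np.array([plane(c,u,v,z)[:2] for u,v in cnt.reshape(-1,2)])
E
python3 - <<'E'
from h import *
s,t=calibration("side"),calibration("top")
np.set_printoptions(precision=3,suppress=True)
print(status.get_state()['time'])
for n,a,b in [("tin_top",(252,201),(280,193)),("rj_top",(275,223),(212,219)),("sj_top",(305,209),(263,232)),("scr",(205,251),(231,187)),("sqd",(176,301),(176,194)),("wide",(249,324),(161,236)),("small",(302,201),(332,229)),("tray",(356,210),(324,273))]:
    x,e=tri((s,*a),(t,*b)); print(n,x,np.array(e))
c=calibration("wrist"); st=status.get_state()
T=rot(st["eef_rot"]); print("cam in tool",T.inv().apply(c["eye"]-st["ee_pos"]), (T.inv()*rot(c["orientation"])).as_matrix(), T.as_matrix())
E
```

```text
0.15
tin_top [ 0.675 -0.082  0.07 ] [0.005 0.005]
rj_top [0.509 0.096 0.119] [0.004 0.004]
sj_top [ 0.519 -0.066  0.084] [0.005 0.005]
scr [0.692 0.1   0.009] [0.003 0.003]
sqd [0.625 0.28  0.004] [0. 0.]
wide [0.462 0.275 0.004] [0. 0.]
small [ 0.622 -0.273  0.005] [0.001 0.001]
tray [ 0.463 -0.28   0.006] [0.002 0.002]
cam in tool [ 0.084 -0.001 -0.126] [[ 0.     0.947  0.321]
 [ 1.     0.    -0.001]
 [-0.001  0.321 -0.947]] [[ 0.918  0.397 -0.001]
 [ 0.397 -0.918  0.002]
 [-0.    -0.002 -1.   ]]
```

View pics/wrist0.png

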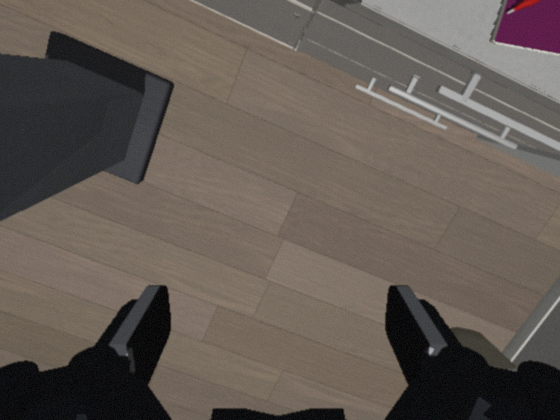

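The wrist view shows only floor and cart, plus the fingers at (150,320) and (405,320). The camera sits on the tool's +x side. I'll lift and turn to yaw 180°, so that tool x = −X and tool y = +Y, then look from above the hob.

Emit:
{"api": "arm_command", "payload": {
  "motion": [
    [[0,0,-0.0395],[0,0,-0.1],1],
    [[0,0,-0.0395],[0,0,-0.1],1],
    [[0,0,-0.0395],[0,0,-0.1],1],
    [[0,0,-0.0395],[0,0,-0.1],1],
    [[0,0,-0.0395],[0,0,-0.1],1],
    [[0,0,-0.0395],[0,0,-0.1],1],
    [[0,0,-0.0395],[0,0,-0.1],1],
    [[0,0,-0.0395],[0,0,-0.1],1],
    [[0,0,-0.0395],[0,0,-0.1],1],
    [[0,0,-0.0395],[0,0,-0.1],1]
  ]
}}

```text
time: 0.98
ee_pos: [0.218, -0.5047, 0.3986]
eef_rot: [-0.0, 0.677, 0.736, 0.0]
ft_force: [0.2, 0.3, 0.3]
gripper_width: 0.0859
grip_force: 0.0
```

Emit:
{"api": "arm_command", "payload": {
  "motion": [
    [[0,0,-0.0395],[0,0,0],1],
    [[0,0,-0.0395],[0,0,0],1],
    [[0,0,-0.0395],[0,0,0],1],
    [[0,0,-0.0395],[0,0,0],1],
    [[0,0,-0.0395],[0,0,0],1],
    [[0,0,-0.0395],[0,0,0],1],
    [[0,0,-0.0395],[0,0,0],1],
    [[0,0,-0.0395],[0,0,0],1],
    [[0,0,-0.0395],[0,0,0],1],
    [[0,0,-0.0395],[0,0,0],1]
  ]
}}

```text
time: 1.82
ee_pos: [0.218, -0.5048, 0.3978]
eef_rot: [-0.0, 0.123, 0.992, 0.0]
ft_force: [0.3, 0.1, 0.5]
gripper_width: 0.085
grip_force: 0.0
```

Emit:
{"api": "arm_command", "payload": {
  "motion": [
    [[0,0,-0.0395],[0,0,0],1],
    [[0,0,-0.0395],[0,0,0],1],
    [[0,0,0],[0,0.24,0],1],
    [[0,0,0],[-0.13,0.24,0],1],
    [[0,0,0],[-0.13,0.24,0],1],
    [[0,0,0],[-0.13,0.24,0],1],
    [[0,0,0],[-0.13,0.24,0],1],
    [[0,0,0],[-0.13,0.24,0],1],
    [[0,0,0],[-0.13,0.24,0],1],
    [[0,0,0],[-0.13,0.24,0],1]
  ]
}}

```text
time: 2.65
ee_pos: [0.356, -0.2154, 0.3982]
eef_rot: [-0.0, 0.002, 1.0, -0.0]
ft_force: [0.9, -0.4, -0.8]
gripper_width: 0.0854
grip_force: 0.0
```

Emit:
{"api": "arm_command", "payload": {
  "motion": [
    [[0,0,0],[-0.2,0.1,0],1],
    [[0,0,0],[-0.2,0.1,0],1],
    [[0,0,0],[-0.2,0.1,0],1],
    [[0,0,0],[-0.2,0.1,0],1],
    [[0,0,0],[0,0,0],1],
    [[0,0,0],[0,0,0],1],
    [[0,0,0],[0,0,0],1],
    [[0,0,0],[0,0,0],1],
    [[0,0,0],[0,0,0],1],
    [[0,0,0],[0,0,0],1]
  ]
}}

```text
time: 3.48
ee_pos: [0.4751, -0.1589, 0.3987]
eef_rot: [0.0, 0.003, 1.0, -0.001]
ft_force: [-0.2, 0.1, 0.3]
gripper_width: 0.0853
grip_force: 0.0
```

```bash
python3 - <<'E'
from h import *; import pickle
c=calibration("wrist");im=grab_frame("wrist");pickle.dump((c,im),open("w1.pkl","wb"));cv2.imwrite("pics/w1.png",im[:,:,::-1])
E
```

Emit:
{"api": "arm_command", "payload": {
  "motion": [
    [[0,0,0],[0,0.2,0],1],
    [[0,0,0],[0,0.2,0],1],
    [[0,0,0],[0,0.2,0],1],
    [[0,0,0],[0,0.2,0],1],
    [[0,0,0],[0,0.2,0],1],
    [[0,0,0],[0,0.2,0],1],
    [[0,0,0],[0,0.2,0],1],
    [[0,0,0],[0,0.2,0],1],
    [[0,0,0],[0,0,0],1],
    [[0,0,0],[0,0,0],1]
  ]
}}

```text
time: 4.37
ee_pos: [0.4761, 0.0841, 0.3987]
eef_rot: [0.0, -0.0, 1.0, -0.0]
ft_force: [0.9, -0.5, -0.8]
gripper_width: 0.0854
grip_force: 0.0
```

```bash
python3 - <<'E'
from h import *; import pickle
c=calibration("wrist");im=grab_frame("wrist");pickle.dump((c,im),open("w2.pkl","wb"));cv2.imwrite("pics/w2.png",im[:,:,::-1])
E
```

```text
(no output)
```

View pics/w1.png

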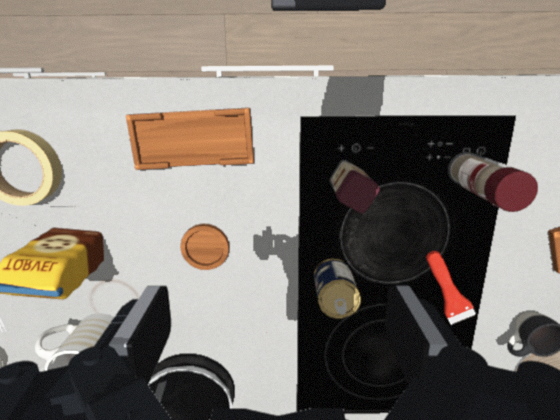

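View pics/w2.png

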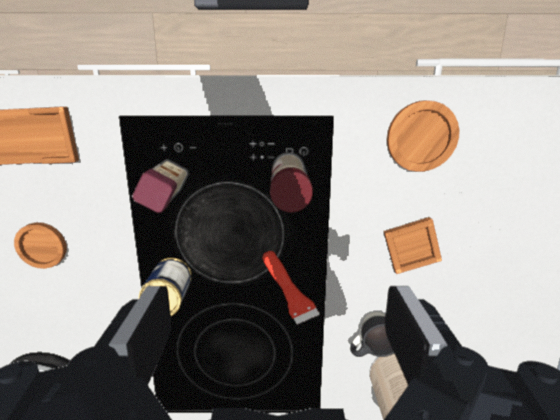

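w1 shows the tray (190,138), small dish (205,246), square lid (356,188), round cap (513,187), tin top (341,299) and scraper (450,287). w2 shows the wide dish (423,135), square dish (412,245), small dish (40,245), square lid (155,190), cap (291,189), tin (165,297) and scraper (290,287).

```bash
cat >> h.py <<'E'
def hsv(im): return cv2.cvtColor(im,cv2.COLOR_RGB2HSV)
def blob(im,seed,lo,hi,k=3):
    H=hsv(im); H[...,0]=(H[...,0].astype(int)+40)%180
    m=cv2.inRange(H,np.array(lo),np.array(hi)); m=cv2.morphologyEx(m,cv2.MORPH_OPEN,np.ones((k,k)))
    m=cv2.morphologyEx(m,cv2.MORPH_CLOSE,np.ones((5,5)))
    cs,_=cv2.findContours(m,cv2.RETR_EXTERNAL,cv2.CHAIN_APPROX_NONE)
    return max((c for c in cs if cv2.contourArea(c)>60),key=lambda c:cv2.pointPolygonTest(c,seed,True))
def cen(c):
    m=cv2.moments(cv2.convexHull(c)); return m["m10"]/m["m00"],m["m01"]/m["m00"]
E
python3 - <<'E'
from h import *; import pickle
c1,i1=pickle.load(open("w1.pkl","rb"));c2,i2=pickle.load(open("w2.pkl","rb"))
for n,i,p in [("tray",i1,(190,138)),("small",i1,(205,246)),("sqlidtop",i1,(353,190)),("sqlidtop2",i2,(152,190)),("cap",i1,(515,187)),("cap2",i2,(291,192)),("capside?",i1,(490,178)),("cap2side",i2,(291,165)),("tin",i1,(341,299)),("tin2",i2,(160,300)),("scr",i1,(450,287)),("wide",i2,(423,135)),("sq",i2,(412,245))]:
    print(n,hsv(i)[p[1],p[0]])
g=np.hstack([i1[130:330,300:560],i2[130:330,110:340]])
cv2.imwrite("pics/crop.png",cv2.resize(g,None,fx=1.6,fy=1.6,interpolation=cv2.INTER_CUBIC)[:,:,::-1])
E
```

```text
tray [ 13 149 198]
small [ 13 151 196]
sqlidtop [173 113  61]
sqlidtop2 [173 114 150]
cap [178 146 112]
cap2 [177 131  68]
capside? [175 160  51]
cap2side [ 19  47 131]
tin [ 10  13 118]
tin2 [98 97 21]
scr [  4 190 231]
wide [ 13 145 225]
sq [ 13 151 216]
```

View pics/crop.png

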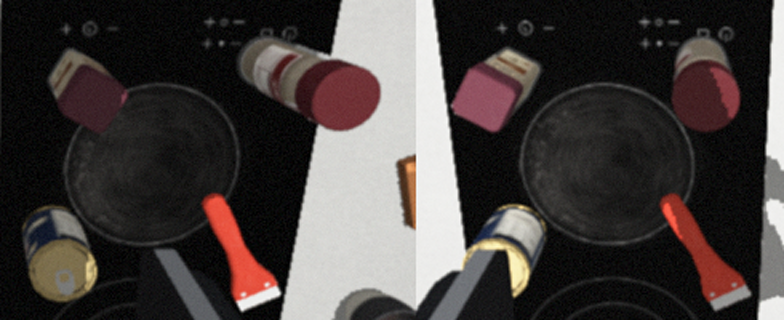

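The crop shows both lid and cap silhouettes clear, the tin top whole in w1 at about (341,299), and the scraper's red handle and pale blade on the black glass.

```bash
python3 - <<'E'
from h import *; import pickle
np.set_printoptions(precision=4,suppress=True)
c1,i1=pickle.load(open("w1.pkl","rb"));c2,i2=pickle.load(open("w2.pkl","rb"))
OR=((45,90,90),(62,255,255)); RD=((25,70,35),(41,255,255)); SC=((40,165,100),(48,255,255))
def t2(n,a,b,rg):
    k1,k2=blob(i1,a,*rg),blob(i2,b,*rg); x,e=tri((c1,*cen(k1)),(c2,*cen(k2)))
    print(n,x,np.array(e),"areas",cv2.contourArea(k1),cv2.contourArea(k2)); return k1,k2
t2("small z~7",(205,246),(40,245),OR)
t2("cap z~.120",(513,187),(291,189),RD)
s1,s2=t2("lid z~.085",(356,188),(155,190),RD)
k1,k2=t2("scraper red z~.012",(450,287),(285,285),SC)
for c,im,k in((c1,i1,k1),(c2,i2,k2)):
    x,y,w,h=cv2.boundingRect(k); M=np.zeros(im.shape[:2],np.uint8)
    M[y-5:y+h+18,x-8:x+w+12]=255; H=hsv(im)
    b=cv2.inRange(H,(0,0,110),(180,90,255))&M; cv2.drawContours(b,[k],-1,255,-1)
    b=cv2.morphologyEx(b,cv2.MORPH_CLOSE,np.ones((5,5))); cs,_=cv2.findContours(b,0,1); q=max(cs,key=cv2.contourArea)
    P=poly(c,q,.013); (o,sz,an)=cv2.minAreaRect((P*1000).astype(np.float32)); Pr=poly(c,k,.013)
    bx=cv2.boxPoints((o,sz,an)); print("scr rect",o,sz,an); print(bx)
for n,k,c,z in(("tray",blob(i1,(190,138),*OR),c1,.014),("tray small",blob(i1,(205,246),*OR),c1,.014),("wide",blob(i2,(423,135),*OR),c2,.014),("sq",blob(i2,(412,245),*OR),c2,.014)):
    P=(poly(c,k,z)*1000).astype(np.float32); print(n,"cen7mm",plane(c,*cen(k),.007),"rect",cv2.minAreaRect(P))
for k,c in((s1,c1),(s2,c2)): print("lid px",cv2.approxPolyDP(cv2.convexHull(k),2.5,True).reshape(-1,2).tolist())
# tin top ellipse in w1
H=hsv(i1); m=cv2.inRange(H,(0,0,75),(60,255,255)); M=np.zeros_like(m); M[278:322,312:366]=255
cs,_=cv2.findContours(m&M,0,1); q=max(cs,key=cv2.contourArea); el=cv2.fitEllipse(cv2.convexHull(q)); print("tin el",el,plane(c1,*el[0],.077))
# dish height from top/side pics
s,t=calibration("side"),calibration("top"); a=cv2.imread("pics/side0.png")[:,:,::-1];b=cv2.imread("pics/top0.png")[:,:,::-1]
OR2=((44,70,50),(64,255,255))
for n,p,q in(("sq",(176,301),(176,194)),("wide",(249,324),(161,236)),("small",(302,201),(332,229)),("tray",(356,210),(324,273))):
    x,e=tri((s,*cen(blob(a,p,*OR2))),(t,*cen(blob(b,q,*OR2,1)))); print(n,x,np.array(e))
E
```

```text
small z~7 [ 0.6224 -0.2677  0.0107] [0.0001 0.0001] areas 1653.0 1719.0
cap z~.120 [0.5065 0.1    0.1189] [0.0004 0.0004] areas 1663.5 1427.5
lid z~.085 [ 0.5166 -0.063   0.0886] [0. 0.] areas 1133.0 1228.5
scraper red z~.012 [0.6885 0.0996 0.0131] [0.0002 0.0002] areas 1028.5 994.0
scr rect (701.7874145507812, 123.45508575439453) (173.90353393554688, 66.11732482910156) 22.88892936706543
[[608.8242 120.0912]
 [634.5402  59.1799]
 [794.7507 126.819 ]
 [769.0346 187.7303]]
scr rect (689.40478515625, 102.22681427001953) (132.0310516357422, 40.812835693359375) 27.19559669494629
[[621.3608  90.2063]
 [640.0135  53.9052]
 [757.4487 114.2473]
 [738.796  150.5484]]
tray cen7mm [ 0.4641 -0.2759  0.007 ] rect ((464.2375793457031, -274.495361328125), (73.6728515625, 163.32891845703125), 2.7234046459198)
tray small cen7mm [ 0.6241 -0.2685  0.007 ] rect ((621.72412109375, -267.1549377441406), (69.47804260253906, 72.6887435913086), 87.22207641601562)
wide cen7mm [0.4618 0.2812 0.007 ] rect ((462.1774597167969, 278.7128601074219), (91.08246612548828, 94.8771743774414), 0.07175950706005096)
sq cen7mm [0.6232 0.2866 0.007 ] rect ((621.133056640625, 284.01287841796875), (73.79098510742188, 70.54318237304688), 19.052661895751953)
lid px [[350, 171], [371, 179], [380, 188], [363, 212], [344, 204], [336, 195]]
lid px [[149, 169], [175, 183], [169, 202], [161, 212], [133, 199], [134, 188], [142, 173]]
tin el ((339.04888916015625, 298.5486755371094), (37.93109130859375, 42.57518005371094), 87.94267272949219) [ 0.6706 -0.0761  0.077 ]
sq [0.6229 0.2848 0.0051] [0.001 0.001]
wide [0.4623 0.278  0.0039] [0.0013 0.0013]
small [ 0.6222 -0.2717  0.009 ] [0.0009 0.0009]
tray [ 0.4639 -0.279   0.0034] [0.0016 0.0016]
```

Emit:
{"api": "arm_command", "payload": {
  "motion": [
    [[0,0,0],[-0.144,-0.119,0.15],1],
    [[0,0,0],[-0.144,-0.119,0.15],1],
    [[0,0,0],[-0.144,-0.119,0.15],1],
    [[0,0,0],[-0.144,-0.119,0.15],1],
    [[0,0,0],[-0.144,-0.119,0.15],1],
    [[0,0,0],[-0.144,-0.119,0.15],1],
    [[0,0,0],[-0.144,-0.119,0.15],1],
    [[0,0,0],[-0.144,-0.119,0.15],1],
    [[0,0,0],[-0.144,-0.119,0.15],1],
    [[0,0,0],[0,0,0],1]
  ]
}}

```text
time: 5.25
ee_pos: [0.6701, -0.0897, 0.1867]
eef_rot: [-0.005, 0.008, 1.0, -0.003]
ft_force: [-0.9, -1.4, -1.9]
gripper_width: 0.0849
grip_force: 0.0
```

```bash
python3 - <<'E'
from h import *; import pickle
np.set_printoptions(precision=4,suppress=True)
s=status.get_state();c=calibration("wrist");im=grab_frame("wrist");pickle.dump((c,im),open("w3.pkl","wb"));cv2.imwrite("pics/w3.png",im[:,:,::-1])
print(s["ee_pos"],s["eef_rot"],s["joints"],proj(c,[.6706,-.0761,.077]))
E
```

```text
[ 0.6701 -0.0897  0.1867] [-0.0052  0.0077  1.     -0.0026] [ 0.4837  0.7157 -0.711   1.1786  0.4528  1.4103  1.38  ] (np.float64(297.43720165848225), np.float64(216.6765431425155))
```

View pics/w3.png

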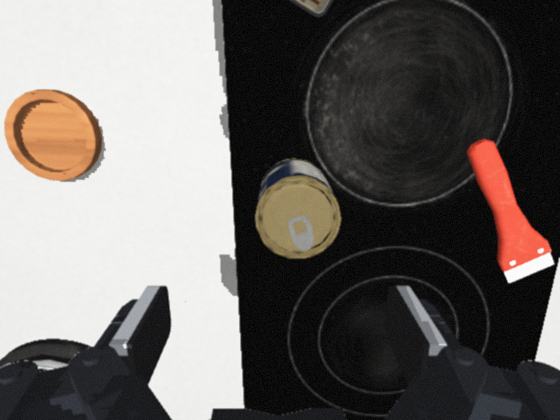

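The tin top is at (298,217), as predicted. Next I centre over it, descend and grip.

Emit:
{"api": "arm_command", "payload": {
  "motion": [
    [[0,0,0],[0,0.05,0],1],
    [[0,0,0],[-0.003,0.04,0],1],
    [[0,0,0],[0,0,0],1],
    [[0,0,0],[0,0,0.15],1],
    [[0,0,0],[0,0,0.15],1],
    [[0,0,0],[0,0,0.1],1],
    [[0,0,0],[0,0,0.1],1],
    [[0,0,0],[0,0,0],1],
    [[0,0,0],[0,0,0],1],
    [[0,0,0],[0,0,0],1]
  ],
  "squeeze": 40
}}

```text
time: 6.13
ee_pos: [0.672, -0.0649, 0.123]
eef_rot: [0.002, 0.001, 1.0, -0.0]
ft_force: [-0.2, 0.4, -0.2]
gripper_width: 0.0853
grip_force: 0.0
```

```bash
python3 - <<'E'
from h import *; import pickle
np.set_printoptions(precision=4,suppress=True)
s=status.get_state();print(s["ee_pos"],s["eef_rot"])
c1,_=pickle.load(open("w1.pkl","rb"));c3,_=pickle.load(open("w3.pkl","rb"))
print(tri((c1,339,298.5),(c3,298,217)))
E
```

```text
[ 0.672  -0.0649  0.123 ] [ 0.0016  0.0014  1.     -0.    ]
(array([ 0.6715, -0.0758,  0.0754]), [np.float64(0.00015479432571752162), np.float64(0.00015479432571757927)])
```

Emit:
{"api": "arm_command", "payload": {
  "motion": [
    [[0,0,0],[0,-0.036,0],1],
    [[0,0,0],[0,-0.036,0],1],
    [[0,0,0],[0,0,0],1],
    [[0,0,0],[0,0,0.12],1],
    [[0,0,0],[0,0,0.12],1],
    [[0,0,0],[0,0,0.12],1],
    [[0,0,0],[0,0,0.11],1],
    [[0,0,0],[0,0,0],1],
    [[0,0,0],[0,0,0],1],
    [[0,0,0],[0,0,0],1]
  ]
}}

```text
time: 6.97
ee_pos: [0.672, -0.0766, 0.0516]
eef_rot: [0.001, 0.002, 1.0, 0.0]
ft_force: [1.2, -0.1, 0.8]
gripper_width: 0.0852
grip_force: 0.0
```

Emit:
{"api": "arm_command", "payload": {
  "motion": [
    [[0,0,0],[0,0,0],-1],
    [[0,0,0],[0,0,0],-1],
    [[0,0,0],[0,0,0],-1],
    [[0,0,0],[0,0,0],-1],
    [[0,0,0],[0,0,0],-1],
    [[0,0,0],[0,0,0],-1],
    [[0,0,0],[0,0,0],-1],
    [[0,0,0],[0,0,0],-1],
    [[0,0,0],[0,0,0],-1],
    [[0,0,0],[0,0,0],-1]
  ],
  "squeeze": 40
}}

```text
time: 7.8
ee_pos: [0.6722, -0.0766, 0.052]
eef_rot: [0.001, 0.002, 1.0, -0.0]
ft_force: [-0.7, -0.2, 5.8]
gripper_width: 0.0567
grip_force: 43.2
```

Emit:
{"api": "arm_command", "payload": {
  "motion": [
    [[0,0,0],[0,0,-0.05],-1],
    [[0,0,0],[0,0,-0.12],-1],
    [[0,0,0],[0,0,-0.15],-1],
    [[0,0,0],[0,0,-0.15],-1],
    [[0,0,0],[0,0,-0.15],-1],
    [[0,0,0],[0,0,-0.15],-1],
    [[0,0,0],[0,0,-0.15],-1],
    [[0,0,0],[0,0,-0.12],-1],
    [[0,0,0],[0,0,-0.05],-1],
    [[0,0,0],[0,0,0],-1]
  ]
}}

```text
time: 8.63
ee_pos: [0.6718, -0.0761, 0.2156]
eef_rot: [0.001, 0.002, 1.0, 0.0]
ft_force: [-0.0, 0.2, -1.7]
gripper_width: 0.0565
grip_force: 43.1
```

Emit:
{"api": "arm_command", "payload": {
  "motion": [
    [[0,0,0],[0.045,0.07,0],-1],
    [[0,0,0],[0.08,0.14,0],-1],
    [[0,0,0],[0.085,0.15,0],-1],
    [[0,0,0],[0.085,0.15,0],-1],
    [[0,0,0],[0.085,0.15,0],-1],
    [[0,0,0],[0.085,0.15,0],-1],
    [[0,0,0],[0.085,0.15,0],-1],
    [[0,0,0],[0.085,0.15,0],-1],
    [[0,0,0],[0.085,0.15,0],-1],
    [[0,0,0],[0.085,0.15,0],-1]
  ]
}}

```text
time: 9.47
ee_pos: [0.5491, 0.1357, 0.2115]
eef_rot: [-0.002, 0.002, 1.0, -0.001]
ft_force: [0.0, -0.1, -3.1]
gripper_width: 0.0562
grip_force: 43.2
```

Emit:
{"api": "arm_command", "payload": {
  "motion": [
    [[0,0,0],[0.085,0.15,0],-1],
    [[0,0,0],[0.085,0.15,0],-1],
    [[0,0,0],[0.085,0.15,0],-1],
    [[0,0,0],[0.085,0.15,0],-1],
    [[0,0,0],[0.085,0.15,0],-1],
    [[0,0,0],[0.085,0.13,0],-1],
    [[0,0,0],[0.06,0.08,0],-1],
    [[0,0,0],[0.015,0.044,0],-1],
    [[0,0,0],[0,0,0],-1],
    [[0,0,0],[0,0,0],-1]
  ]
}}

```text
time: 10.3
ee_pos: [0.4642, 0.2851, 0.2127]
eef_rot: [-0.001, 0.002, 1.0, -0.001]
ft_force: [0.6, 0.6, -2.8]
gripper_width: 0.0566
grip_force: 43.2
```

Emit:
{"api": "arm_command", "payload": {
  "motion": [
    [[0,0,0],[0.015,-0.037,0],-1],
    [[0,0,0],[0,0,0.12],-1],
    [[0,0,0],[0,0,0.16],-1],
    [[0,0,0],[0,0,0.16],-1],
    [[0,0,0],[0,0,0.16],-1],
    [[0,0,0],[0,0,0.14],-1],
    [[0,0,0],[0,0,0.12],-1],
    [[0,0,0],[0,0,0.08],-1],
    [[0,0,0],[0,0,0.06],-1],
    [[0,0,0],[0,0,0.03],-1]
  ]
}}

```text
time: 11.13
ee_pos: [0.462, 0.2793, 0.0581]
eef_rot: [-0.001, 0.003, 1.0, -0.001]
ft_force: [0.2, -0.5, -2.5]
gripper_width: 0.0558
grip_force: 43.2
```

Emit:
{"api": "arm_command", "payload": {
  "motion": [
    [[0,0,0],[0,0,0.02],-1],
    [[0,0,0],[0,0,0.01],-1],
    [[0,0,0],[0,0,0],-1],
    [[0,0,0],[0,0,0],-1],
    [[0,0,0],[0,0,0],-1],
    [[0,0,0],[0,0,0],-1],
    [[0,0,0],[0,0,0],-1],
    [[0,0,0],[0,0,0],-1],
    [[0,0,0],[0,0,0],-1],
    [[0,0,0],[0,0,0],-1]
  ]
}}

```text
time: 11.97
ee_pos: [0.4617, 0.2808, 0.0548]
eef_rot: [0.0, 0.002, 1.0, -0.0]
ft_force: [1.2, -0.6, -3.5]
gripper_width: 0.0567
grip_force: 43.2
```

Emit:
{"api": "arm_command", "payload": {
  "motion": [
    [[0,0,0],[0,0,0.009],-1],
    [[0,0,0],[0,0,0.009],-1],
    [[0,0,0],[0,0,0],-1],
    [[0,0,0],[0,0,0],-1],
    [[0,0,0],[0,0,0],-1],
    [[0,0,0],[0,0,0],0.1],
    [[0,0,0],[0,0,0],0.5],
    [[0,0,0],[0,0,0],1],
    [[0,0,0],[0,0,0],1],
    [[0,0,0],[0,0,0],1]
  ]
}}

```text
time: 12.8
ee_pos: [0.4618, 0.2809, 0.0522]
eef_rot: [0.0, 0.002, 1.0, 0.0]
ft_force: [-0.1, -0.3, 0.2]
gripper_width: 0.0855
grip_force: 0.0
```

```bash
python3 - <<'E'
from h import *
np.set_printoptions(precision=4,suppress=True)
s=status.get_state();print(s["ee_pos"],s["ft_force"],s["gripper_width"])
im=grab_frame("side");cv2.imwrite("pics/s1.png",cv2.resize(im[200:360,120:360],None,fx=3,fy=3)[:,:,::-1])
E
```

```text
[0.4618 0.2809 0.0522] [-0.094  -0.3085  0.2275] 0.08554791282706609
```

View pics/s1.png

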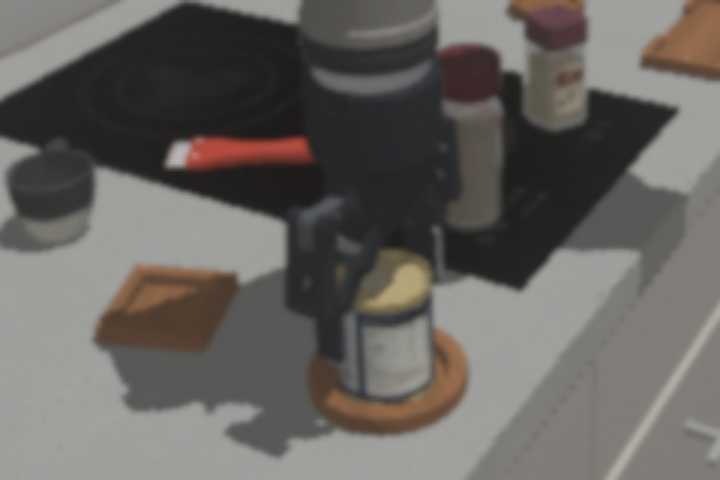

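The tin stands in the wide dish, with the fingers open round it. The round jar is next.

Emit:
{"api": "arm_command", "payload": {
  "motion": [
    [[0,0,0],[0,0,-0.1],1],
    [[0,0,0],[0,0,-0.2],1],
    [[0,0,0],[0,0,-0.22],1],
    [[0,0,0],[0,0,-0.22],1],
    [[0,0,0],[0,0,-0.22],1],
    [[0,0,0],[0,0,-0.2],1],
    [[0,0,0],[0,-0.05,-0.1],1],
    [[0,0,0],[-0.05,-0.15,0],1],
    [[0,0,0],[-0.05,-0.18,0],1],
    [[0,0,0],[-0.05,-0.18,0],1]
  ]
}}

```text
time: 13.68
ee_pos: [0.4839, 0.1966, 0.2418]
eef_rot: [0.001, 0.001, 1.0, 0.0]
ft_force: [0.0, 0.7, -0.7]
gripper_width: 0.0856
grip_force: 0.0
```

Emit:
{"api": "arm_command", "payload": {
  "motion": [
    [[0,0,0],[-0.05,-0.18,0],1],
    [[0,0,0],[-0.05,-0.18,0],1],
    [[0,0,0],[-0.05,-0.18,0],1],
    [[0,0,0],[0,-0.105,0],1],
    [[0,0,0],[0,0,0],1],
    [[0,0,0],[0,0,0],1],
    [[0,0,0],[0,0,0],1],
    [[0,0,0],[0,0,0],1],
    [[0,0,0],[0,0,0],1],
    [[0,0,0],[0,0,0],1]
  ]
}}

```text
time: 14.52
ee_pos: [0.5057, 0.1013, 0.2412]
eef_rot: [0.0, 0.001, 1.0, 0.0]
ft_force: [0.2, 1.2, 0.3]
gripper_width: 0.0854
grip_force: 0.0
```

```bash
python3 - <<'E'
from h import *; import pickle
np.set_printoptions(precision=4,suppress=True)
s=status.get_state();c=calibration("wrist");im=grab_frame("wrist");pickle.dump((c,im),open("w4.pkl","wb"))
p=proj(c,[.5065,.1,.119]);k=blob(im,p,(25,70,35),(41,255,255))
print(s["ee_pos"],p,cen(k),cv2.contourArea(k),plane(c,*cen(k),.119))
cs=(int(v) for v in (0,))
p2=proj(c,[.462,.281,.077]);print("tin px",p2)
E
```

```text
[0.5057 0.1013 0.2412] (np.float64(274.06016624994356), np.float64(209.6578421705237)) (273.6710777452602, 209.90371972685244) 3853.0 [0.5067 0.0997 0.119 ]
tin px (np.float64(513.123466256882), np.float64(136.1416758353064))
```

Emit:
{"api": "arm_command", "payload": {
  "motion": [
    [[0,0,0],[-0.007,-0.01,0],1],
    [[0,0,0],[0,0,0.14],1],
    [[0,0,0],[0,0,0.16],1],
    [[0,0,0],[0,0,0.16],1],
    [[0,0,0],[0,0,0.14],1],
    [[0,0,0],[0,0,0.12],1],
    [[0,0,0],[0,0,0.08],1],
    [[0,0,0],[0,0,0.035],1],
    [[0,0,0],[0,0,0],1],
    [[0,0,0],[0,0,0],1]
  ]
}}

```text
time: 15.4
ee_pos: [0.5076, 0.0987, 0.1164]
eef_rot: [0.001, 0.002, 1.0, 0.0]
ft_force: [0.2, -0.3, 0.6]
gripper_width: 0.0852
grip_force: 0.0
```

Emit:
{"api": "arm_command", "payload": {
  "motion": [
    [[0,0,0],[0,0,0],-1],
    [[0,0,0],[0,0,0],-1],
    [[0,0,0],[0,0,0],-1],
    [[0,0,0],[0,0,0],-1],
    [[0,0,0],[0,0,0],-1],
    [[0,0,0],[0,0,0],-1],
    [[0,0,0],[0,0,0],-1],
    [[0,0,0],[0,0,0],-1],
    [[0,0,0],[0,0,0],-1],
    [[0,0,0],[0,0,0],-1]
  ],
  "squeeze": 45
}}

```text
time: 16.23
ee_pos: [0.508, 0.0986, 0.1169]
eef_rot: [0.001, 0.002, 1.0, 0.0]
ft_force: [0.1, -0.6, 6.1]
gripper_width: 0.0445
grip_force: 46.1
```

Emit:
{"api": "arm_command", "payload": {
  "motion": [
    [[0,0,0],[0,0,-0.05],-1],
    [[0,0,0],[0,0,-0.1],-1],
    [[0,0,0],[0,0,-0.15],-1],
    [[0,0,0],[0,0,-0.15],-1],
    [[0,0,0],[0,0,-0.15],-1],
    [[0,0,0],[0,0,-0.15],-1],
    [[0,0,0],[0,0,-0.1],-1],
    [[0,0,0],[0,0,-0.05],-1],
    [[0,0,0],[0,0,0],-1],
    [[0,0,0],[0,0,0],-1]
  ]
}}

```text
time: 17.07
ee_pos: [0.5065, 0.0981, 0.2502]
eef_rot: [-0.001, 0.002, 1.0, -0.0]
ft_force: [-0.1, -0.2, -1.1]
gripper_width: 0.0449
grip_force: 46.0
```

Emit:
{"api": "arm_command", "payload": {
  "motion": [
    [[0,0,0],[-0.02,-0.06,0],-1],
    [[0,0,0],[-0.04,-0.12,0],-1],
    [[0,0,0],[-0.048,-0.15,0],-1],
    [[0,0,0],[-0.048,-0.15,0],-1],
    [[0,0,0],[-0.048,-0.15,0],-1],
    [[0,0,0],[-0.048,-0.15,0],-1],
    [[0,0,0],[-0.048,-0.15,0],-1],
    [[0,0,0],[-0.048,-0.15,0],-1],
    [[0,0,0],[-0.048,-0.15,0],-1],
    [[0,0,0],[-0.048,-0.15,0],-1]
  ]
}}

```text
time: 17.9
ee_pos: [0.5721, -0.1112, 0.2489]
eef_rot: [-0.002, 0.002, 1.0, -0.0]
ft_force: [-0.4, 1.3, -1.1]
gripper_width: 0.0447
grip_force: 46.0
```

Emit:
{"api": "arm_command", "payload": {
  "motion": [
    [[0,0,0],[-0.048,-0.15,0],-1],
    [[0,0,0],[-0.048,-0.15,0],-1],
    [[0,0,0],[-0.048,-0.15,0],-1],
    [[0,0,0],[-0.048,-0.15,0],-1],
    [[0,0,0],[-0.048,-0.15,0],-1],
    [[0,0,0],[-0.048,-0.15,0],-1],
    [[0,0,0],[-0.035,-0.12,0],-1],
    [[0,0,0],[-0.013,-0.04,0],-1],
    [[0,0,0],[0,0,0],-1],
    [[0,0,0],[0,0,0],-1]
  ]
}}

```text
time: 18.73
ee_pos: [0.6221, -0.2672, 0.2495]
eef_rot: [-0.001, 0.002, 1.0, 0.001]
ft_force: [-0.6, 0.2, -0.2]
gripper_width: 0.0445
grip_force: 46.0
```

```bash
python3 - <<'E'
from h import *; import pickle
np.set_printoptions(precision=4,suppress=True)
OR=((45,90,90),(62,255,255))
s=status.get_state();c=calibration("wrist");im=grab_frame("wrist");pickle.dump((c,im),open("w5.pkl","wb"));cv2.imwrite("pics/w5.png",im[:,:,::-1])
print(s["ee_pos"],s["eef_rot"],proj(c,[.6225,-.268,.014]))
o=[]
for n,p in(("w1",(205,246)),("w2",(40,245)),("w3",(53,135))):
    cc,i=pickle.load(open(n+".pkl","rb"));k=blob(i,p,*OR);o.append((cc,*cen(k)))
print(tri(*o))
E
```

```text
[ 0.6221 -0.2672  0.2495] [-0.0011  0.0016  1.      0.001 ] (np.float64(275.1773593522785), np.float64(172.75598562345854))
(array([ 0.622 , -0.2674,  0.0111]), [np.float64(0.0002765970438110952), np.float64(6.011628250446996e-05), np.float64(0.00030835746787571987)])
```

View pics/w5.png

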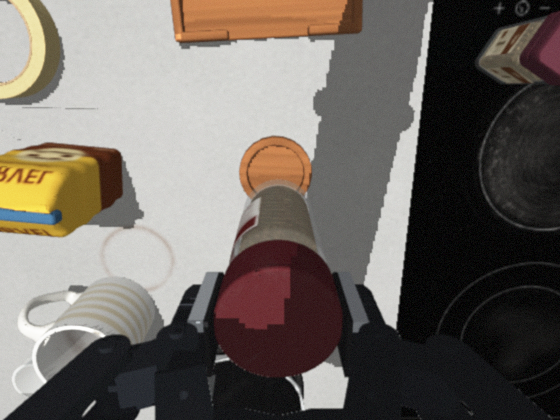

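The jar is upright in the grip above the small dish (275,172), and the coffee packet's near edge (120,180) is well clear. Lowering now.

Emit:
{"api": "arm_command", "payload": {
  "motion": [
    [[0,0,0],[-0.007,-0.002,0.05],-1],
    [[0,0,0],[0,0,0.12],-1],
    [[0,0,0],[0,0,0.14],-1],
    [[0,0,0],[0,0,0.14],-1],
    [[0,0,0],[0,0,0.12],-1],
    [[0,0,0],[0,0,0.1],-1],
    [[0,0,0],[0,0,0.08],-1],
    [[0,0,0],[0,0,0.06],-1],
    [[0,0,0],[0,0,0.04],-1],
    [[0,0,0],[0,0,0.02],-1]
  ]
}}

```text
time: 19.62
ee_pos: [0.6235, -0.2679, 0.1197]
eef_rot: [-0.0, 0.001, 1.0, 0.0]
ft_force: [0.6, -0.0, -1.6]
gripper_width: 0.0448
grip_force: 46.0
```

Emit:
{"api": "arm_command", "payload": {
  "motion": [
    [[0,0,0],[0,0,0],-1],
    [[0,0,0],[0,0,0],-1],
    [[0,0,0],[0,0,0],-1],
    [[0,0,0],[0,0,0],-1],
    [[0,0,0],[0,0,0],-1],
    [[0,0,0],[0,0,0],-1],
    [[0,0,0],[0,0,0],-1],
    [[0,0,0],[0,0,0],-1],
    [[0,0,0],[0,0,0],-1],
    [[0,0,0],[0,0,0],-1]
  ]
}}

```text
time: 20.45
ee_pos: [0.6237, -0.2683, 0.1203]
eef_rot: [-0.0, 0.002, 1.0, 0.0]
ft_force: [0.3, 0.7, -0.4]
gripper_width: 0.045
grip_force: 46.0
```

Emit:
{"api": "arm_command", "payload": {
  "motion": [
    [[0,0,0],[0,0,0.01],-1],
    [[0,0,0],[0,0,0.012],-1],
    [[0,0,0],[0,0,0],-1],
    [[0,0,0],[0,0,0],-1],
    [[0,0,0],[0,0,0],-1],
    [[0,0,0],[0,0,0],0.1],
    [[0,0,0],[0,0,0],0.5],
    [[0,0,0],[0,0,0],1],
    [[0,0,0],[0,0,0],1],
    [[0,0,0],[0,0,0],1]
  ]
}}

```text
time: 21.28
ee_pos: [0.6237, -0.2684, 0.117]
eef_rot: [-0.0, 0.002, 1.0, 0.0]
ft_force: [0.4, -1.2, 1.3]
gripper_width: 0.0851
grip_force: 0.0
```

Emit:
{"api": "arm_command", "payload": {
  "motion": [
    [[0,0,0],[0,0,-0.1],1],
    [[0,0,0],[0,0,-0.2],1],
    [[0,0,0],[0,0,-0.22],1],
    [[0,0,0],[0,0,-0.22],1],
    [[0,0,0],[0,0,-0.1],1],
    [[0,0,0],[0.05,0.15,0],1],
    [[0,0,0],[0.1,0.2,0],1],
    [[0,0,0],[0.1,0.2,0],1],
    [[0,0,0],[0.1,0.2,0],1],
    [[0,0,0],[0.1,0.2,0],1]
  ]
}}

```text
time: 22.12
ee_pos: [0.5559, -0.1242, 0.243]
eef_rot: [0.0, 0.002, 1.0, -0.0]
ft_force: [0.6, 0.6, -0.6]
gripper_width: 0.0856
grip_force: 0.0
```

Emit:
{"api": "arm_command", "payload": {
  "motion": [
    [[0,0,0],[0.1,0.15,0],1],
    [[0,0,0],[0.1,0.15,0],1],
    [[0,0,0],[0.06,0.09,0],1],
    [[0,0,0],[0,0,0],1],
    [[0,0,0],[0,0,0],1],
    [[0,0,0],[0,0,0],1],
    [[0,0,0],[0,0,0],1],
    [[0,0,0],[0,0,0],1],
    [[0,0,0],[0,0,0],1],
    [[0,0,0],[0,0,0],1]
  ]
}}

```text
time: 22.95
ee_pos: [0.5182, -0.0675, 0.2428]
eef_rot: [-0.0, 0.002, 1.0, 0.0]
ft_force: [-0.4, 0.1, 0.5]
gripper_width: 0.0856
grip_force: 0.0
```

```bash
python3 - <<'E'
from h import *; import pickle
np.set_printoptions(precision=4,suppress=True)
RD=((25,70,35),(41,255,255))
s=status.get_state();c=calibration("wrist");im=grab_frame("wrist");pickle.dump((c,im),open("w6.pkl","wb"));cv2.imwrite("pics/w6.png",im[:,:,::-1])
k=blob(im,proj(c,[.5166,-.063,.09]),*RD)
print(s["ee_pos"],s["joints"],cen(k),cv2.contourArea(k),plane(c,*cen(k),.0875))
print(cv2.minAreaRect((poly(c,k,.096)*1000).astype(np.float32)),cv2.approxPolyDP(cv2.convexHull(k),3,True).reshape(-1,2).tolist())
E
```

```text
[ 0.5182 -0.0675  0.2428] [ 0.7024  0.3561 -0.7994  1.5722  0.2602  1.3242  1.4364] (282.2743707904998, 193.38869195320808) 2739.5 [ 0.5168 -0.0627  0.0875]
((514.9013061523438, -62.819644927978516), (41.413082122802734, 42.52702713012695), 61.11005783081055) [[272, 161], [310, 177], [314, 185], [312, 197], [291, 226], [264, 215], [250, 204], [253, 190]]
```

View pics/w6.png

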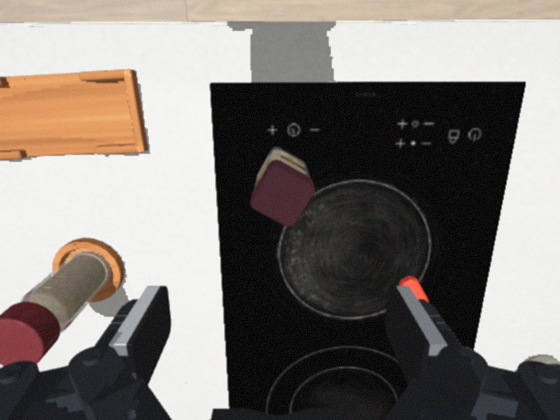

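The round jar stands in the small dish (95,270). The square lid is at (282,193) with yaw about −28.5°. I'll turn the tool to match and descend.

Emit:
{"api": "arm_command", "payload": {
  "motion": [
    [[0,0,0],[0.009,0.031,0],1],
    [[0,0,0.039],[0,0,0.1],1],
    [[0,0,0.039],[0,0,0.1],1],
    [[0,0,0.039],[0,0,0.1],1],
    [[0,0,0.039],[0,0,0.1],1],
    [[0,0,0],[0,0,0],1],
    [[0,0,0],[0,0,0],1],
    [[0,0,0],[0,0,0],1],
    [[0,0,0],[0,0,0],1],
    [[0,0,0],[0,0,0],1]
  ]
}}

```text
time: 23.83
ee_pos: [0.5174, -0.0622, 0.1841]
eef_rot: [0.001, 0.244, 0.97, 0.0]
ft_force: [0.2, -0.1, -0.2]
gripper_width: 0.0853
grip_force: 0.0
```

```bash
python3 - <<'E'
from h import *; import pickle
np.set_printoptions(precision=4,suppress=True)
RD=((25,70,35),(41,255,255))
s=status.get_state();c=calibration("wrist");im=grab_frame("wrist");cv2.imwrite("pics/w7.png",im[:,:,::-1])
k=blob(im,proj(c,[.5168,-.0627,.09]),*RD); T=rot(s["eef_rot"])
print(s["ee_pos"],T.as_matrix()[:2,:2],cv2.contourArea(k),plane(c,*cen(k),.0875),"tool",T.inv().apply(plane(c,*cen(k),.0875)-s["ee_pos"])/.15)
print(cv2.minAreaRect((poly(c,k,.096)*1000).astype(np.float32)))
E
```

```text
[ 0.5174 -0.0622  0.1841] [[-0.8811  0.473 ]
 [ 0.473   0.8811]] 4207.0 [ 0.5165 -0.0626  0.0875] tool [ 0.0054 -0.0058  0.644 ]
((514.2726440429688, -61.47775650024414), (39.50223922729492, 44.194217681884766), 60.143951416015625)
```

Emit:
{"api": "arm_command", "payload": {
  "motion": [
    [[0,0,0.005],[0.005,-0.006,0.1],1],
    [[0,0,0],[0,0,0.15],1],
    [[0,0,0],[0,0,0.15],1],
    [[0,0,0],[0,0,0.13],1],
    [[0,0,0],[0,0,0.09],1],
    [[0,0,0],[0,0,0.04],1],
    [[0,0,0],[0,0,0],1],
    [[0,0,0],[0,0,0],1],
    [[0,0,0],[0,0,0],1],
    [[0,0,0],[0,0,0],1]
  ]
}}

```text
time: 24.72
ee_pos: [0.5167, -0.0627, 0.0853]
eef_rot: [0.001, 0.252, 0.968, 0.0]
ft_force: [-0.0, 0.2, 0.3]
gripper_width: 0.0854
grip_force: 0.0
```

Emit:
{"api": "arm_command", "payload": {
  "motion": [
    [[0,0,0],[0,0,0],-1],
    [[0,0,0],[0,0,0],-1],
    [[0,0,0],[0,0,0],-1],
    [[0,0,0],[0,0,0],-1],
    [[0,0,0],[0,0,0],-1],
    [[0,0,0],[0,0,0],-1],
    [[0,0,0],[0,0,0],-1],
    [[0,0,0],[0,0,0],-1],
    [[0,0,0],[0,0,0],-1],
    [[0,0,0],[0,0,0],-1]
  ],
  "squeeze": 45
}}

```text
time: 25.55
ee_pos: [0.5159, -0.0629, 0.0844]
eef_rot: [0.0, 0.252, 0.968, -0.0]
ft_force: [-1.4, -1.4, 4.8]
gripper_width: 0.0395
grip_force: 45.9
```

Emit:
{"api": "arm_command", "payload": {
  "motion": [
    [[0,0,0],[0,0,-0.05],-1],
    [[0,0,0],[0,0,-0.1],-1],
    [[0,0,0],[0,0,-0.15],-1],
    [[0,0,0],[0,0,-0.2],-1],
    [[0,0,0],[0,0,-0.2],-1],
    [[0,0,0],[0,0,-0.15],-1],
    [[0,0,0],[0,0,-0.1],-1],
    [[0,0,0],[0,0,-0.05],-1],
    [[0,0,0],[0,0,0],-1],
    [[0,0,0],[0,0,0],-1]
  ]
}}

```text
time: 26.38
ee_pos: [0.515, -0.0627, 0.2332]
eef_rot: [-0.001, 0.252, 0.968, -0.0]
ft_force: [-0.7, 0.4, -0.7]
gripper_width: 0.0393
grip_force: 45.3
```

```bash
python3 - <<'E'
from h import *; import pickle
np.set_printoptions(precision=4,suppress=True)
OR=((45,90,90),(62,255,255))
s=status.get_state();T=rot(s["eef_rot"]);print(s["ee_pos"],T.as_matrix()[:2,:2],s["joints"])
c,i=pickle.load(open("w2.pkl","rb"));k=blob(i,(412,245),*OR);h=cv2.convexHull(k)
M=np.zeros(i.shape[:2],np.uint8);q=cv2.approxPolyDP(h,4,True).reshape(-1,2);print(q.tolist())
for p in(q): print(plane(c,*p,.014)[:2])
# inner well: shadowed hole edges skipped; rest of the turn:
E
```

```text
[ 0.515  -0.0627  0.2332] [[-0.8731  0.4876]
 [ 0.4876  0.8731]] [ 0.6284  0.332  -0.6992  1.5997  0.2197  1.2919  0.9565]
[[430, 218], [440, 260], [396, 272], [384, 231]]
[0.5778 0.3037]
[0.6444 0.3274]
[0.6645 0.2639]
[0.598  0.2396]
```

Emit:
{"api": "arm_command", "payload": {
  "motion": [
    [[0,0,-0.038],[0,0,0],-1],
    [[0,0,-0.038],[0,0,0],-1],
    [[0,0,-0.038],[0,0,0],-1],
    [[0,0,-0.038],[0,0,0],-1],
    [[0,0,-0.038],[0,0,0],-1],
    [[0,0,-0.038],[0,0,0],-1],
    [[0,0,-0.038],[0,0,0],-1],
    [[0,0,0],[-0.04,0.05,0],-1],
    [[0,0,0],[-0.08,0.11,0],-1],
    [[0,0,0],[-0.1,0.14,0],-1]
  ]
}}

```text
time: 27.22
ee_pos: [0.5318, -0.011, 0.2322]
eef_rot: [-0.002, -0.158, 0.987, -0.0]
ft_force: [0.6, 0.5, -0.9]
gripper_width: 0.0396
grip_force: 45.3
```

Emit:
{"api": "arm_command", "payload": {
  "motion": [
    [[0,0,0],[-0.11,0.15,0],-1],
    [[0,0,0],[-0.11,0.15,0],-1],
    [[0,0,0],[-0.11,0.15,0],-1],
    [[0,0,0],[-0.11,0.15,0],-1],
    [[0,0,0],[-0.11,0.15,0],-1],
    [[0,0,0],[-0.11,0.15,0],-1],
    [[0,0,0],[-0.11,0.15,0],-1],
    [[0,0,0],[-0.11,0.15,0],-1],
    [[0,0,0],[-0.11,0.15,0],-1],
    [[0,0,0],[-0.1,0.15,0],-1]
  ]
}}

```text
time: 28.05
ee_pos: [0.6147, 0.2581, 0.2319]
eef_rot: [-0.001, -0.161, 0.987, -0.0]
ft_force: [0.9, 0.6, -0.8]
gripper_width: 0.0395
grip_force: 45.4
```

Emit:
{"api": "arm_command", "payload": {
  "motion": [
    [[0,0,0],[-0.07,0.1,0],-1],
    [[0,0,0],[-0.04,0.05,0],-1],
    [[0,0,0],[0,0.014,0],-1],
    [[0,0,0],[0,0,0],-1],
    [[0,0,0],[0,0,0],-1],
    [[0,0,0],[0,0,0],-1],
    [[0,0,0],[0,0,0],-1],
    [[0,0,0],[0,0,0],-1],
    [[0,0,0],[0,0,0],-1],
    [[0,0,0],[0,0,0],-1]
  ]
}}

```text
time: 28.88
ee_pos: [0.6231, 0.284, 0.2342]
eef_rot: [0.0, -0.162, 0.987, -0.0]
ft_force: [-1.1, -0.0, -0.2]
gripper_width: 0.0396
grip_force: 45.3
```

```bash
python3 - <<'E'
from h import *; import pickle
np.set_printoptions(precision=4,suppress=True)
s=status.get_state();T=rot(s["eef_rot"]);M=T.as_matrix();print(s["ee_pos"],np.degrees(np.arctan2(M[1,1],M[0,1])),"rem",T.inv().apply(np.array([.6215,.2845,.0845])-s["ee_pos"])/.15)
c=calibration("wrist");im=grab_frame("wrist");pickle.dump((c,im),open("w8.pkl","wb"));cv2.imwrite("pics/w8.png",im[:,:,::-1]);print(proj(c,[.6215,.2845,.014]))
E
```

```text
[0.6231 0.284  0.2342] 108.63525670245967 rem [0.0091 0.0064 0.9982]
(np.float64(277.9098835715344), np.float64(173.7303763771367))
```

View pics/w8.png

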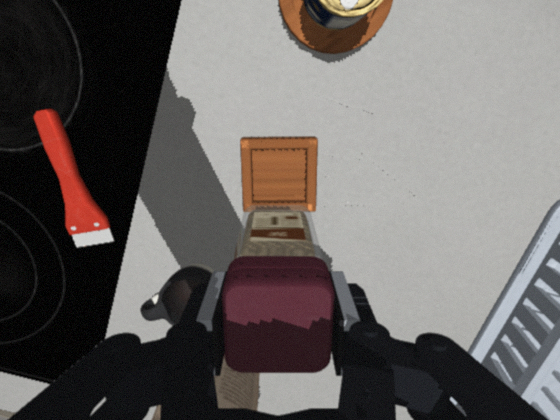

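The square dish is in line below at (279,173) and the jar is aligned with it. The cup (185,290) and a pale canister (235,385) are near, so I'll check clearance before lowering.

```bash
python3 - <<'E'
from h import *; import pickle
np.set_printoptions(precision=3,suppress=True)
s,t=calibration("side"),calibration("top");st=status.get_state();T=rot(st["eef_rot"])
for n,a,b in(("canister top",(78,225),(190,115)),("cup",(137,258),(199,158))):
    x,e=tri((s,*a),(t,*b));print(n,x,np.array(e),"tool",T.inv().apply(x-st["ee_pos"]))
E
```

```text
canister top [0.869 0.288 0.122] [0.009 0.009] tool [-0.234 -0.075  0.112]
cup [0.763 0.235 0.041] [0.001 0.001] tool [-0.117 -0.091  0.193]
```

Emit:
{"api": "arm_command", "payload": {
  "motion": [
    [[0,0,0],[0.009,0.006,0.05],-1],
    [[0,0,0],[0,0,0.12],-1],
    [[0,0,0],[0,0,0.16],-1],
    [[0,0,0],[0,0,0.16],-1],
    [[0,0,0],[0,0,0.15],-1],
    [[0,0,0],[0,0,0.12],-1],
    [[0,0,0],[0,0,0.09],-1],
    [[0,0,0],[0,0,0.06],-1],
    [[0,0,0],[0,0,0.04],-1],
    [[0,0,0],[0,0,0.02],-1]
  ]
}}

```text
time: 29.77
ee_pos: [0.6213, 0.285, 0.088]
eef_rot: [-0.0, -0.162, 0.987, 0.0]
ft_force: [-0.3, -0.5, -0.7]
gripper_width: 0.0396
grip_force: 45.3
```

Emit:
{"api": "arm_command", "payload": {
  "motion": [
    [[0,0,0],[0,0,0.01],-1],
    [[0,0,0],[0,0,0],-1],
    [[0,0,0],[0,0,0],-1],
    [[0,0,0],[0,0,0],-1],
    [[0,0,0],[0,0,0],-1],
    [[0,0,0],[0,0,0],-1],
    [[0,0,0],[0,0,0],-1],
    [[0,0,0],[0,0,0],-1],
    [[0,0,0],[0,0,0],-1],
    [[0,0,0],[0,0,0],-1]
  ]
}}

```text
time: 30.6
ee_pos: [0.6213, 0.285, 0.087]
eef_rot: [-0.0, -0.162, 0.987, 0.0]
ft_force: [-0.1, -0.2, -1.0]
gripper_width: 0.0395
grip_force: 45.4
```

Emit:
{"api": "arm_command", "payload": {
  "motion": [
    [[0,0,0],[0,0,0.016],-1],
    [[0,0,0],[0,0,0],-1],
    [[0,0,0],[0,0,0],-1],
    [[0,0,0],[0,0,0],-1],
    [[0,0,0],[0,0,0],-1],
    [[0,0,0],[0,0,0],0.1],
    [[0,0,0],[0,0,0],0.5],
    [[0,0,0],[0,0,0],1],
    [[0,0,0],[0,0,0],1],
    [[0,0,0],[0,0,0],1]
  ]
}}

```text
time: 31.43
ee_pos: [0.6213, 0.285, 0.0846]
eef_rot: [-0.0, -0.162, 0.987, -0.0]
ft_force: [0.2, 0.4, 0.6]
gripper_width: 0.0856
grip_force: 0.0
```

Emit:
{"api": "arm_command", "payload": {
  "motion": [
    [[0,0,0],[0,0,-0.1],1],
    [[0,0,0],[0,0,-0.2],1],
    [[0,0,0],[0,0,-0.2],1],
    [[0,0,0],[0,0,-0.2],1],
    [[0,0,0],[0,0,-0.15],1],
    [[0,0,0],[-0.01,-0.14,0],1],
    [[0,0,0],[-0.01,-0.2,0],1],
    [[0,0,0],[-0.01,-0.2,0],1],
    [[0,0,0],[-0.007,-0.2,0],1],
    [[0,0,0],[0,-0.2,0],1]
  ]
}}

```text
time: 32.27
ee_pos: [0.6722, 0.1519, 0.2122]
eef_rot: [0.0, -0.163, 0.987, -0.0]
ft_force: [0.6, -0.4, 0.4]
gripper_width: 0.0855
grip_force: 0.0
```

Emit:
{"api": "arm_command", "payload": {
  "motion": [
    [[0,0,0],[0,-0.2,0],1],
    [[0,0,0],[0,-0.16,0],1],
    [[0,0,-0.024],[0,0,0],1],
    [[0,0,-0.024],[0,0,0],1],
    [[0,0,0],[0,0,0],1],
    [[0,0,0],[0,0,0],1],
    [[0,0,0],[0,0,0],1],
    [[0,0,0],[0,0,0],1],
    [[0,0,0],[0,0,0],1],
    [[0,0,0],[0,0,0],1]
  ]
}}

```text
time: 33.1
ee_pos: [0.689, 0.1024, 0.2122]
eef_rot: [0.0, -0.236, 0.972, -0.0]
ft_force: [-0.1, 0.0, 0.7]
gripper_width: 0.0855
grip_force: 0.0
```

```bash
python3 - <<'E'
from h import *; import pickle
np.set_printoptions(precision=4,suppress=True)
s=status.get_state();T=rot(s["eef_rot"]);M=T.as_matrix()
c=calibration("wrist");im=grab_frame("wrist");pickle.dump((c,im),open("w9.pkl","wb"));cv2.imwrite("pics/w9.png",im[:,:,::-1])
p=proj(c,[.689,.1015,.014]);print(s["ee_pos"],np.degrees(np.arctan2(M[1,1],M[0,1])),p)
k=blob(im,p,(40,165,100),(48,255,255));print(cen(k),cv2.contourArea(k),"red cen .012",plane(c,*cen(k),.013))
c2,i2=pickle.load(open("w2.pkl","rb"));k2=blob(i2,(285,285),(40,165,100),(48,255,255));print("height",tri((c,*cen(k)),(c2,*cen(k2))))
x,y,w,h=cv2.boundingRect(k);m=np.zeros(im.shape[:2],np.uint8);m[y-15:y+h+25,x-15:x+w+15]=255
b=cv2.inRange(hsv(im),(0,0,110),(180,90,255))&m;cv2.drawContours(b,[k],-1,255,-1);b=cv2.morphologyEx(b,cv2.MORPH_CLOSE,np.ones((7,7)))
cs,_=cv2.findContours(b,0,1);q=max(cs,key=cv2.contourArea);o=cv2.minAreaRect((poly(c,q,.014)*1000).astype(np.float32));print(o)
print("tool",T.inv().apply([o[0][0]/1000-s["ee_pos"][0],o[0][1]/1000-s["ee_pos"][1],.023-s["ee_pos"][2]])/.15)
E
```

```text
[0.689  0.1024 0.2122] 117.33851954351374 (np.float64(276.17009380603696), np.float64(180.41509268521395))
(274.8573073351903, 177.47866295264623) 3399.0 red cen .012 [0.6874 0.0994 0.013 ]
height (array([0.6869, 0.0993, 0.0153]), [np.float64(0.00022918753959155349), np.float64(0.00022918753959156468)])
((690.446044921875, 101.52025604248047), (132.19686889648438, 41.50526809692383), 28.396913528442383)
tool [-0.0058 -0.0095  1.2614]
```

View pics/w9.png

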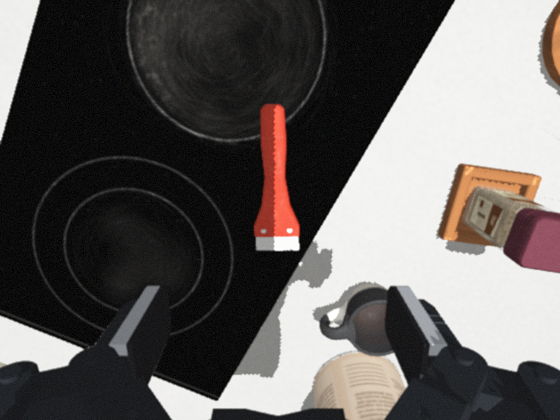

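The scraper is centred at about (276,178) in line with the tool, and the square jar sits in its dish (490,210). Descending on the scraper's middle.

Emit:
{"api": "arm_command", "payload": {
  "motion": [
    [[0,0,-0.005],[-0.006,-0.009,0.1],1],
    [[0,0,0],[0,0,0.17],1],
    [[0,0,0],[0,0,0.18],1],
    [[0,0,0],[0,0,0.18],1],
    [[0,0,0],[0,0,0.18],1],
    [[0,0,0],[0,0,0.16],1],
    [[0,0,0],[0,0,0.12],1],
    [[0,0,0],[0,0,0.08],1],
    [[0,0,0],[0,0,0.05],1],
    [[0,0,0],[0,0,0.02],1]
  ]
}}

```text
time: 33.98
ee_pos: [0.6901, 0.1011, 0.0251]
eef_rot: [-0.001, -0.244, 0.97, -0.0]
ft_force: [0.1, -0.1, -0.5]
gripper_width: 0.0852
grip_force: 0.0
```

Emit:
{"api": "arm_command", "payload": {
  "motion": [
    [[0,0,0],[0,0,0.01],1],
    [[0,0,0],[0,0,0],1],
    [[0,0,0],[0,0,0],1],
    [[0,0,0],[0,0,0],-1],
    [[0,0,0],[0,0,0],-1],
    [[0,0,0],[0,0,0],-1],
    [[0,0,0],[0,0,0],-1],
    [[0,0,0],[0,0,0],-1],
    [[0,0,0],[0,0,0],-1],
    [[0,0,0],[0,0,0],-1]
  ],
  "squeeze": 50
}}

```text
time: 34.82
ee_pos: [0.6911, 0.1013, 0.0254]
eef_rot: [0.001, -0.244, 0.97, -0.0]
ft_force: [0.3, -0.6, 2.9]
gripper_width: 0.0313
grip_force: 49.4
```

Emit:
{"api": "arm_command", "payload": {
  "motion": [
    [[0,0,0],[0,0,0],-1],
    [[0,0,0],[0,0,0],-1],
    [[0,0,0],[0,0,0],-1],
    [[0,0,0],[0,0,0],-1],
    [[0,0,0],[0,0,0],-1],
    [[0,0,0],[0,0,0],-1],
    [[0,0,0],[0,0,0],-1],
    [[0,0,0],[0,0,0],-1],
    [[0,0,0],[0,0,0],-1],
    [[0,0,0],[0,0,0],-1]
  ]
}}

```text
time: 35.65
ee_pos: [0.691, 0.1013, 0.0254]
eef_rot: [0.001, -0.244, 0.97, -0.0]
ft_force: [-0.4, -0.6, 6.4]
gripper_width: 0.0311
grip_force: 49.6
```

Emit:
{"api": "arm_command", "payload": {
  "motion": [
    [[0,0,0],[0,0,-0.05],-1],
    [[0,0,0],[0,0,-0.1],-1],
    [[0,0,0],[0,0,-0.15],-1],
    [[0,0,0],[0,0,-0.2],-1],
    [[0,0,0],[0,0,-0.2],-1],
    [[0,0,0],[0,0,-0.2],-1],
    [[0,0,0],[0,0,-0.15],-1],
    [[0,0,0],[0,0,-0.1],-1],
    [[0,0,0],[0,0,-0.05],-1],
    [[0,0,0],[0,0,0],-1]
  ]
}}

```text
time: 36.48
ee_pos: [0.6912, 0.1021, 0.2073]
eef_rot: [0.002, -0.244, 0.97, 0.0]
ft_force: [0.5, -0.5, -0.7]
gripper_width: 0.0313
grip_force: 49.4
```

```bash
python3 - <<'E'
from h import *
np.set_printoptions(precision=4,suppress=True)
s=status.get_state();print(s["ee_pos"],s["gripper_width"],s["joints"])
a=grab_frame("wrist");b=grab_frame("side")[130:340,110:390]
cv2.imwrite("pics/lift.png",np.hstack([cv2.resize(a,(400,300)),cv2.resize(b,(400,300))])[:,:,::-1])
E
```

```text
[0.6912 0.1021 0.2073] 0.03134532761824208 [ 0.2192  0.7691 -0.8081  1.0744  0.5291  1.4865  1.5913]
```

View pics/lift.png

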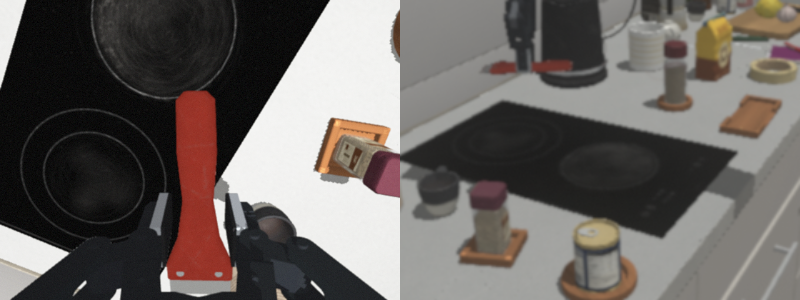

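The scraper hangs level in the grip, and the tin and both jars stand in their dishes. Now I turn −115.5° and carry it to the tray.

Emit:
{"api": "arm_command", "payload": {
  "motion": [
    [[0,0,0.038],[0,0,0],-1],
    [[0,0,0.038],[0,0,0],-1],
    [[0,0,0.038],[0,0,0],-1],
    [[0,0,0.038],[0,0,0],-1],
    [[0,0,0.038],[0,0,0],-1],
    [[0,0,0.038],[0,0,0],-1],
    [[0,0,0.038],[0,0,0],-1],
    [[0,0,0.038],[0,0,0],-1],
    [[0,0,0.038],[0,0,0],-1],
    [[0,0,0.038],[0,0,0],-1]
  ]
}}

```text
time: 37.42
ee_pos: [0.6894, 0.1007, 0.2019]
eef_rot: [-0.002, 0.346, 0.938, -0.001]
ft_force: [-0.4, 0.4, -0.4]
gripper_width: 0.0315
grip_force: 49.4
```

Emit:
{"api": "arm_command", "payload": {
  "motion": [
    [[0,0,0.038],[0,0,0],-1],
    [[0,0,0.038],[0,0,0],-1],
    [[0,0,0.038],[0,0,0],-1],
    [[0,0,0.038],[0,0,0],-1],
    [[0,0,0.038],[0,0,0],-1],
    [[0,0,0.038],[0,0,0],-1],
    [[0,0,0.034],[0,0,0],-1],
    [[0,0,0],[-0.05,-0.03,0],-1],
    [[0,0,0],[-0.1,-0.07,0],-1],
    [[0,0,0],[-0.14,-0.1,0],-1]
  ]
}}

```text
time: 38.25
ee_pos: [0.6613, 0.058, 0.2024]
eef_rot: [-0.002, 0.688, 0.726, -0.001]
ft_force: [0.8, -1.8, -1.3]
gripper_width: 0.0315
grip_force: 49.4
```

Emit:
{"api": "arm_command", "payload": {
  "motion": [
    [[0,0,0],[-0.15,-0.1,0],-1],
    [[0,0,0],[-0.15,-0.1,0],-1],
    [[0,0,0],[-0.15,-0.1,0],-1],
    [[0,0,0],[-0.15,-0.1,0],-1],
    [[0,0,0],[-0.15,-0.1,0],-1],
    [[0,0,0],[-0.15,-0.1,0],-1],
    [[0,0,0],[-0.15,-0.1,0],-1],
    [[0,0,0],[-0.15,-0.1,0],-1],
    [[0,0,0],[-0.15,-0.1,0],-1],
    [[0,0,0],[-0.15,-0.1,0],-1]
  ]
}}

```text
time: 39.08
ee_pos: [0.5208, -0.1768, 0.2033]
eef_rot: [-0.001, 0.69, 0.724, -0.001]
ft_force: [0.1, 0.2, -0.2]
gripper_width: 0.0313
grip_force: 49.4
```

Emit:
{"api": "arm_command", "payload": {
  "motion": [
    [[0,0,0],[-0.15,-0.1,0],-1],
    [[0,0,0],[-0.15,-0.1,0],-1],
    [[0,0,0],[-0.15,-0.1,0],-1],
    [[0,0,0],[-0.1,-0.08,0],-1],
    [[0,0,0],[-0.06,-0.04,0],-1],
    [[0,0,0],[0,0,0],-1],
    [[0,0,0],[0,0,0],-1],
    [[0,0,0],[0,0,0],-1],
    [[0,0,0],[0,0,0],-1],
    [[0,0,0],[0,0,0],-1]
  ]
}}

```text
time: 39.92
ee_pos: [0.4655, -0.2679, 0.2046]
eef_rot: [-0.0, 0.689, 0.725, 0.0]
ft_force: [0.5, 0.6, -1.3]
gripper_width: 0.0313
grip_force: 49.4
```

```bash
python3 - <<'E'
from h import *; import pickle
np.set_printoptions(precision=4,suppress=True)
OR=((45,90,90),(62,255,255))
c1,i1=pickle.load(open("w1.pkl","rb"));k=blob(i1,(190,138),*OR)
q=cv2.approxPolyDP(cv2.convexHull(k),5,True).reshape(-1,2);P=np.array([plane(c1,*p,.014)[:2] for p in q]);print(P,P.mean(0))
s=status.get_state();T=rot(s["eef_rot"]);M=T.as_matrix()
print(s["ee_pos"],s["joints"],"xyaw",np.degrees(np.arctan2(M[1,0],M[0,0])),"rem",T.inv().apply(np.array([.464,-.2755,.0254])-s["ee_pos"])/.15)
a=grab_frame("wrist");cv2.imwrite("pics/w10.png",a[:,:,::-1])
E
```

```text
[[ 0.4254 -0.1954]
 [ 0.4954 -0.1921]
 [ 0.5028 -0.3543]
 [ 0.4321 -0.3558]] [ 0.4639 -0.2744]
[ 0.4655 -0.2679  0.2046] [ 0.7557  0.3352 -0.3443  1.6076  0.1177  1.2193  0.4387] xyaw 92.87077573425627 rem [-0.051  -0.0134  1.1948]
```

View pics/w10.png

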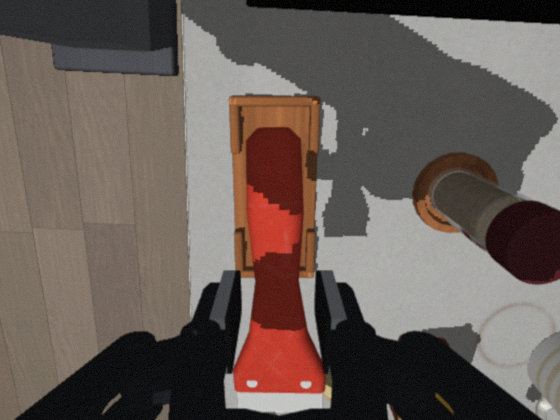

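The scraper lies parallel above the tray (275,185), which is well clear of the round jar. Lowering.

Emit:
{"api": "arm_command", "payload": {
  "motion": [
    [[0,0,0],[-0.048,-0.012,0.05],-1],
    [[0,0,0],[0,0,0.15],-1],
    [[0,0,0],[0,0,0.18],-1],
    [[0,0,0],[0,0,0.18],-1],
    [[0,0,0],[0,0,0.18],-1],
    [[0,0,0],[0,0,0.15],-1],
    [[0,0,0],[0,0,0.12],-1],
    [[0,0,0],[0,0,0.08],-1],
    [[0,0,0],[0,0,0.05],-1],
    [[0,0,0],[0,0,0.03],-1]
  ]
}}

```text
time: 40.8
ee_pos: [0.4623, -0.2768, 0.0277]
eef_rot: [-0.001, 0.69, 0.723, -0.0]
ft_force: [-0.4, 0.8, -0.6]
gripper_width: 0.0316
grip_force: 49.4
```

Emit:
{"api": "arm_command", "payload": {
  "motion": [
    [[0,0,0],[0,0,0.01],-1],
    [[0,0,0],[0,0,0],-1],
    [[0,0,0],[0,0,0],-1],
    [[0,0,0],[0,0,0],-1],
    [[0,0,0],[0,0,0],-1],
    [[0,0,0],[0,0,0],-1],
    [[0,0,0],[0,0,0],-1],
    [[0,0,0],[0,0,0],-1],
    [[0,0,0],[0,0,0],-1],
    [[0,0,0],[0,0,0],-1]
  ]
}}

```text
time: 41.63
ee_pos: [0.4631, -0.2769, 0.0276]
eef_rot: [-0.0, 0.69, 0.723, -0.0]
ft_force: [0.7, 0.1, -1.0]
gripper_width: 0.0312
grip_force: 49.4
```

Emit:
{"api": "arm_command", "payload": {
  "motion": [
    [[0,0,0],[0,0,0.014],-1],
    [[0,0,0],[0,0,0],-1],
    [[0,0,0],[0,0,0],-1],
    [[0,0,0],[0,0,0],-1],
    [[0,0,0],[0,0,0],0],
    [[0,0,0],[0,0,0],0.2],
    [[0,0,0],[0,0,0],0.2],
    [[0,0,0],[0,0,0],0.2],
    [[0,0,0],[0,0,0],0.2],
    [[0,0,0],[0,0,0],0.2]
  ]
}}

```text
time: 42.47
ee_pos: [0.4631, -0.2769, 0.0256]
eef_rot: [0.0, 0.69, 0.723, -0.0]
ft_force: [-0.8, 0.3, -0.4]
gripper_width: 0.051
grip_force: 0.0
```

Emit:
{"api": "arm_command", "payload": {
  "motion": [
    [[0,0,0],[0,0,-0.05],0.2],
    [[0,0,0],[0,0,-0.1],0.2],
    [[0,0,0],[0,0,-0.2],0.2],
    [[0,0,0],[0,0,-0.2],0.2],
    [[0,0,0],[0,0,-0.2],0.2],
    [[0,0,0],[0,0,-0.2],0.2],
    [[0,0,0],[0,0,-0.2],0.2],
    [[0,0,0],[0,0,-0.2],0.2],
    [[0,0,0],[0,0,-0.1],0.2],
    [[0,0,0],[0,0,0],0.2]
  ]
}}

```text
time: 43.3
ee_pos: [0.4656, -0.2779, 0.2484]
eef_rot: [0.005, 0.69, 0.723, 0.001]
ft_force: [0.1, -0.6, 0.8]
gripper_width: 0.051
grip_force: 0.0
```

```bash
python3 - <<'E'
from h import *
s=status.get_state();print(s["ee_pos"],s["ft_force"])
a=grab_frame("wrist");b=grab_frame("side")[130:355,100:400]
cv2.imwrite("pics/end.png",np.hstack([cv2.resize(a,(400,300)),cv2.resize(b,(400,300))])[:,:,::-1])
E
```

```text
[ 0.46557457 -0.27785674  0.24841333] [ 0.06369869 -0.56820339  0.84498938]
```

View pics/end.png

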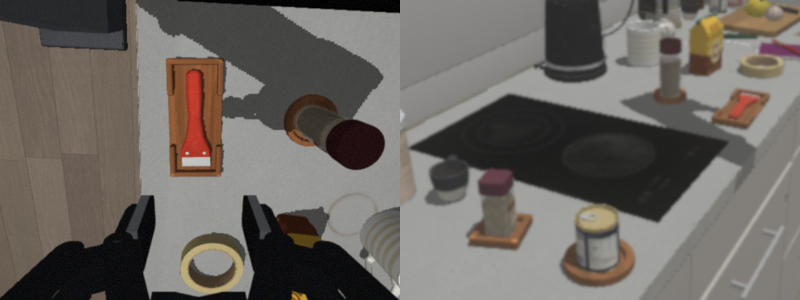

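The scraper lies flat inside the tray. The round jar, square jar and tin sit in their dishes, and the cup and packet look unmoved. Handing in.

```bash
python3 -c "
from station import job; print(job.close_job())"
```

```text
the job is handed in; nothing more can be done
None
```

The tin, both jars and the scraper are each down in their own holder, the cup and coffee packet look unmoved in the last picture, and the job was handed in at about 43 s.

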